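# Count to the third gap of the drive-case rack and push its case home

## Robot

A 7-joint arm with a two-finger parallel gripper is mounted at the origin on the work surface. World frame = base frame: x ahead of the robot, y to its left, z up, the work surface at z = 0. Lengths are in m, angles in rad, forces in N, time in s.
With the tool pointing down it reaches from about 0.425 to 0.925 m from the base axis. Payload 6.8 kg.
Tool frame: the origin (TCP) lies midway between the tips of the shut fingers; the grasp point (between the pads) lies 19 mm behind it; z points along the fingers, y is the line along which they close (so a half turn about z gives the same grasp; the last joint's range is limited). The gripper opens to 88 mm and grips with 3 to 60 N. Pads are 20 mm wide; open, the fingers measure 115 mm over their backs; the gripper's body (75 mm by 178 mm) begins 61 mm behind the grasp point.
Start: joints at [1.161, 0.477, 0.022, 1.555, -0.011, 1.109, -0.083], TCP at [0.201, -0.645, 0.223] pointing down, gripper open.
Joint ranges: [-2.96, 2.96], [-0.34, 2.1], [-1.41, 1.46], [0.24, 2.44], [-1.37, 4.51], [0.17, 1.92], [-2.96, 2.96]. Speed limits (rad/s): [2.39, 2.39, 3.14, 3.14, 3.14, 3.14, 3.14].

## Interface

Orientations are given as a 3x3 rotation matrix whose columns are the frame's x, y, z axes.
In Python, from cell import * gives the robot as it stands.
- The arm moves only by the tool drive_tool, never from a script. Its argument "plan" is a list of rows, each an object of numbers: "wx", "wy", "wz": the turn, a rotation vector about the tool's x, y, z normalised to -1 to 1, where 1 is 0.5 rad; "x", "y", "z": the shift along the tool's x, y, z normalised to -1 to 1, where 1 is 300 mm; "grip": the closure, from 0 (fully open) to 1 (shut). In form: [{"wx": .., "wy": .., "wz": .., "x": .., "y": .., "z": .., "grip": ..}, ...]. A call has 1 to 20 rows; each row is the pose to reach, as a shift and turn from the pose commanded when the call began, along the tool's axes at that moment; what a row does not reach only later rows make up. A row lasts 1/12 s, in which the tool goes at most 41.7 mm and 7.16 degrees, less where a joint would pass 70% of its speed; a pose out of reach is approached as far as the arm can. A call with a number of a shift or a turn outside -1 to 1 is refused whole. A call with a gripper value outside its range is refused whole. The fingers move at their own pace and stop on an object; the grip force is fixed at half the most. Time passes only in rows, so rows that repeat a pose let the fingers close. It gives the time, the measured TCP pose, the force, the opening and the grip force at its end, in the units of the state.
- state(): the state, without advancing time (a new reading comes with each control period).
- grab_frame(name): name is "side" or "top" or "wrist"; returns a dict with "color" (384x512x3 uint8, red, green, blue), "camera_matrix" (3x3 intrinsics, pixels), "R" (3x3) and "t" (3): a world point X has camera coordinates R X + t; the wrist camera has in their place "hand_eye" (4x4, takes a point from camera to tool coordinates, whose origin is the TCP and whose axes are the flange's). Camera axes: x right, y down, z forward; pixel columns grow to the right and rows downward; lengths in m; the calibration is good to about 2 mm. A picture is of the moment at which its call begins: read the wrist's pose just before it. There is no depth.
- sign_off(): hands the job in; it is judged then, once.
The state is a dict: "time": time; "joint_pos": joint angles; "qvel": joint speeds; "effort": joint torques, N m; "ee_pos": TCP position; "tcp_rot": TCP orientation; "contact_force": force on the tool from outside, world axes, zero at the start; "ft_torque": the same for the moment, N m; "gripper_width": finger opening in m; "grasp_force": force on a finger pad.
Only numpy, scipy, OpenCV 4.12 (cv2) and the standard library are available. Lean on these libraries where they do the work, as an engineer would, in place of code of your own. Each camera call takes 0.05 s, during which the arm holds its last target. There are 200 camera calls.

## Task

Counting from the tall end panel, run a fingertip lightly along the tops of the rack's dividers, over the first and then the second, to find the third gap; then push the drive case that stands half out of the third gap fully home against the rack's back stop. Only touch and push, never lift a case, and leave the other cases and the pen pot as they stand.

Things in the scene. Friction and masses are not known exactly. Their poses are not given: they have to be found in the camera images.
- rack: Fixed rack of grey-painted sheet steel, 205 mm deep (x), 258 wide (y). Origin: under the base, on the work surface; z up, x from the open front to the back (the way cases go in), y along the row to the tall end panel (at y = 126, 157 high). Base plate 3 mm thick, x = -115 to 90. Five dividers and a low far end wall, all alike, at y = 84, 42, 0, -42, -84, -126. Place and yaw (within 20 degrees) vary.
- gap_3 (a point): Mouth of the third gap, on the base plate: x = -60, y = 21 mm in the rack, between second and third divider. Six gaps in all, 42 mm apart, 39 mm clear between sheets; the first is the one beside the tall end panel. Axes as the rack's.
- stop_3 (a point): Foot of the back stop in the third gap: a steel lip 45 mm high across the rack, front face at x = 80 mm in the rack. A case is home when its back end meets this face. Axes as the rack's.
- divider_1: First divider from the tall end panel, the end of the first gap: upright 3 mm steel sheet from x = -60 to 90 mm, with a rolled top edge 8 mm thick, round, its top 124 mm above the work surface. Origin on the work surface below the sheet, axes and x as the rack's. Rigid.
- divider_2: Second divider, the end of the second gap and start of the third: like the first, 42 mm further from the tall end panel.
- case_a: Case in the third gap: upright black hard plastic box, 152 mm long (x), 33 thick (y), 108 high, 0.5 to 0.9 kg, standing on the base plate, top 13 mm below the divider tops. Origin: centre of its underside; axes as the rack's; flat spine at x = -76. Starts 60 to 85 mm short of home, slides at 1 to 4 N. Home: origin at x = 4 mm in the rack, spine 12 mm in front of the dividers.
- case_b: One of three other cases, identical to case_a, standing in the first, fourth and fifth gaps, in any order; this one stands about 40 to 65 mm short of home. To be left as it is.
- case_c: Another identical case, home or nearly so. To be left as it is.
- case_d: Another identical case, about 20 to 40 mm short of home. To be left as it is.
- pen_pot: Black round pen pot with three pens, 76 mm across, 100 mm high (pens to 155 mm), loose on the work top to the left (+y) of the rack. Origin: centre of its underside. To be left as it is.
There are look-alikes about, which are no part of the job. Leave any pink look-alike of the case_a alone. Several things have the shape of the pen_pot; the one meant has the colours described above.

How it is judged:
On the way, in this order (a step that is already met when the one before it is completed fails the run):
1. a fingertip touches the top of the first divider (contact force between the fingers and divider_1 above 0.2 N and z of the grasp point in the frame of rack above 0.12 m), for 0.05 s.
2. then the top of the second divider (contact force between the fingers and divider_2 above 0.2 N and z of the grasp point in the frame of rack above 0.12 m), for 0.05 s.
3. then the case in the third gap is pushed home (x of case_a in the frame of rack above -0.001 m), for 0.2 s.
At the end, for the whole second after the job is handed in: case_a stands upright and at rest in the third gap, within 5 mm of the back stop; the other three cases are within 10 mm and the pen pot within 20 mm of where they began (x of case_a in the frame of rack between -0.001 and 0.01 m and y of case_a in the frame of rack between 0.013 and 0.029 m and z of case_a in the frame of rack below 0.008 m and angle between each of case_a, pen_pot's own z axis and vertical below 0.15 rad and linear speed of case_a below 0.01 m/s and distance of each of case_b, case_c, case_d from where it was at the start of the episode below 0.01 m and distance of pen_pot from where it was at the start of the episode below 0.02 m); the robot touches nothing.
It fails at once if the case being pushed is lifted off the rack's base by more than 12 mm or tipped (z of case_a in the frame of rack above 0.015 m or angle between case_a's own z axis and vertical above 0.3 rad).
It fails at once if another case is moved by more than 10 mm (distance of any of case_b, case_c, case_d from where it was at the start of the episode above 0.01 m).
It fails at once if the pen pot is shifted by more than 20 mm or knocked over (distance of pen_pot from where it was at the start of the episode above 0.02 m or angle between pen_pot's own z axis and vertical above 0.3 rad).
It fails at once if a finger bears on a divider or another part of the rack with more than 40 N (contact force between the fingers and rack above 40 N).
It also fails if it takes over 58 s, if anything falls off the work surface, if the arm or the gripper's body presses on something with over 40 N, if the wrist force passes 120 N, or if a joint passes its speed limit or range.

## Working session

There is one attempt and no reset: what is moved stays moved. The work goes in short steps, Python scripts to look and compute and a tool call to move; the robot and the scene stay as the last step left them, time stands still between calls to the robot, and variables do not carry over. Pictures are saved under pics/ and viewed, at most 10 in all, crops included, and the job is handed in when it is done.

Besides the shell and the picture viewer there is one more tool, called after "Call:" as name(argument=value, ...) on one line, values as JSON. drive_tool: Moves the arm, as the interface text tells. Scaled input: -1 to 1 covers 300 mm each way for a shift and 0.5 rad each way for a turn. Its arguments: {"type":"object","properties":{"plan":{"type":"array","items":{"type":"object","properties":{"wx":{"type":"number","minimum":-1,"maximum":1},"wy":{"type":"number","minimum":-1,"maximum":1},"wz":{"type":"number","minimum":-1,"maximum":1},"x":{"type":"number","minimum":-1,"maximum":1},"y":{"type":"number","minimum":-1,"maximum":1},"z":{"type":"number","minimum":-1,"maximum":1},"grip":{"type":"number"}}}}},"required":["plan"]}

```bash
mkdir -p pics; cat > h.py <<'E'
from cell import *
import numpy as np, cv2
def save(f,n): cv2.imwrite('pics/'+n,f['color'][:,:,::-1])
def cam(f,s=None):
    # returns camera centre and rotation cam->world
    if 'hand_eye' in f:
        H=np.array(f['hand_eye']);R=np.array(s['tcp_rot'])
        return R@H[:3,3]+np.array(s['ee_pos']), R@H[:3,:3]
    R=np.array(f['R']);return -R.T@np.array(f['t']),R.T
def ray(K,C,Rc,u,v,z):
    d=Rc@np.linalg.inv(K)@np.array([u,v,1.]);return C+d*(z-C[2])/d[2]
def proj(K,C,Rc,X):
    p=np.array(K)@(Rc.T@(np.array(X)-C));return p[:2]/p[2]
E
python3 - <<'E'
from h import *
import pickle
s=state();print(s)
d={}
for n in ('side','top','wrist'):
    f=grab_frame(n);d[n]=f;save(f,n+'0.png')
    C,Rc=cam(f,s);print(n,C.round(3),Rc.round(3).tolist(),np.array(f['camera_matrix']).tolist())
pickle.dump((s,d),open('f0.pkl','wb'))
E
```

```text
{'time': 0.0, 'joint_pos': array([ 1.16090402,  0.47779903,  0.02236981,  1.5564321 , -0.01151311,
        1.10927988, -0.08308045]), 'qvel': array([-0.00046141,  0.00094987, -0.00167187, -0.00126505, -0.00017097,
       -0.00143668, -0.00119509]), 'effort': array([ 1.22282158e-04, -5.82855713e+01,  1.53425250e+00, -2.72605544e+01,
       -5.44091093e-02,  1.70131889e-02,  1.66471827e-04]), 'ee_pos': array([ 0.20042781, -0.64393823,  0.22169119]), 'tcp_rot': array([[ 9.54802636e-01,  2.97239788e-01, -6.59164891e-04],
       [ 2.97240488e-01, -9.54801196e-01,  1.66400960e-03],
       [-1.34761567e-04, -1.78473124e-03, -9.99998398e-01]]), 'contact_force': array([ 0.21704177, -0.10311588, -0.36549447]), 'ft_torque': array([-0.00148004, -0.00840027, -0.02567088]), 'grasp_force': 0.0, 'gripper_width': 0.08776752983911136}
side [ 0.738 -0.548  0.718] [[0.961, 0.187, -0.203], [0.276, -0.68, 0.679], [-0.011, -0.708, -0.706]] [[412.1223820530356, 0.0, 246.13776624592396], [0.0, 412.1223820530356, 201.04745548580198], [0.0, 0.0, 1.0]]
top [0.371 0.091 1.222] [[-0.01, -0.99, 0.139], [-1.0, 0.011, 0.003], [-0.005, -0.139, -0.99]] [[394.2784263785622, 0.0, 249.66987975848133], [0.0, 394.2784263785622, 200.49344399317621], [0.0, 0.0, 1.0]]
wrist [ 0.28  -0.619  0.384] [[0.297, -0.911, -0.287], [-0.955, -0.284, -0.086], [-0.003, 0.3, -0.954]] [[282.7010282957654, 0.0, 254.22770544076735], [0.0, 282.7010282957654, 193.26554037354404], [0.0, 0.0, 1.0]]
```

View pics/top0.png

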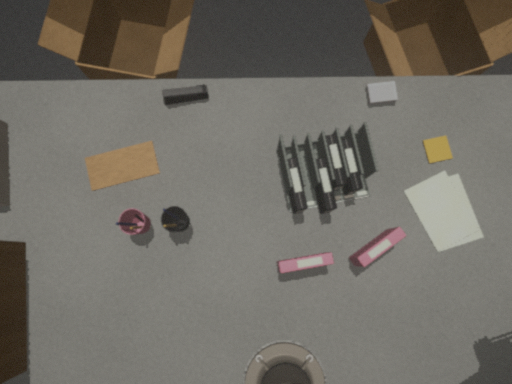

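View pics/side0.png

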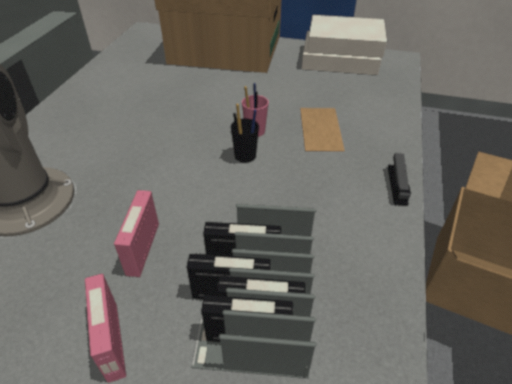

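The top view shows the rack at (325,165), with the tall end panel on its left at (285,150). The black cases are at (296,182), (326,180), (337,155) and (351,160). The pink cases at (305,263) and (378,247) and the pink pot at (133,222) are look-alikes; the black pot is at (175,218). Next I'll enlarge the rack.

```bash
python3 - <<'E'
import cv2,numpy as np
a=cv2.imread('pics/top0.png')[118:218,268:388]
a=cv2.resize(a,None,fx=6,fy=6,interpolation=cv2.INTER_CUBIC)
a=np.clip(a.astype(float)*1.6,0,255).astype(np.uint8)
for i in range(0,120,20): cv2.putText(a,str(268+i),(i*6,10),0,.4,(0,255,255)); cv2.line(a,(i*6,12),(i*6,18),(0,255,255))
for i in range(0,100,20): cv2.putText(a,str(118+i),(0,i*6+4),0,.4,(0,255,255))
cv2.imwrite('pics/c1.png',a)
b=cv2.imread('pics/side0.png')[190:384,180:330]
b=cv2.resize(b,None,fx=3,fy=3,interpolation=cv2.INTER_CUBIC)
b=np.clip(b.astype(float)*1.6,0,255).astype(np.uint8)
for i in range(0,150,20): cv2.putText(b,str(180+i),(i*3,10),0,.4,(0,255,255))
for i in range(0,194,20): cv2.putText(b,str(190+i),(0,i*3+4),0,.4,(0,255,255))
cv2.imwrite('pics/c2.png',b)
E
```

```text
(no output)
```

View pics/c1.png

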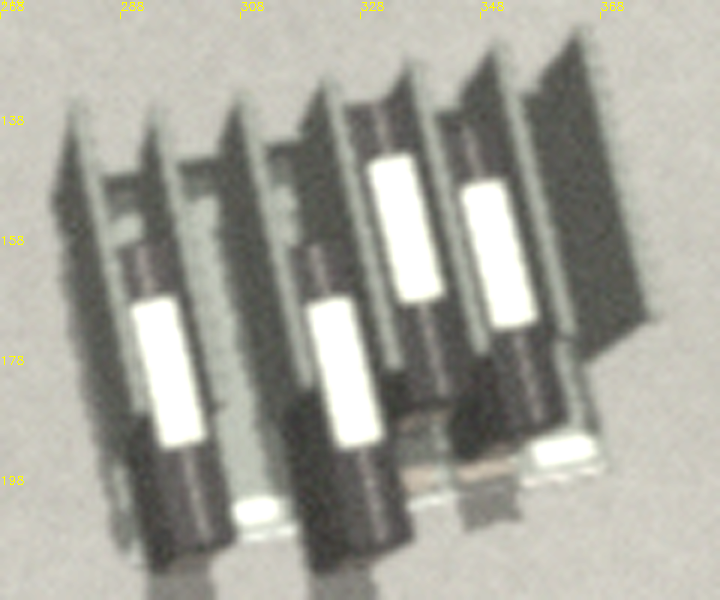

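View pics/c2.png

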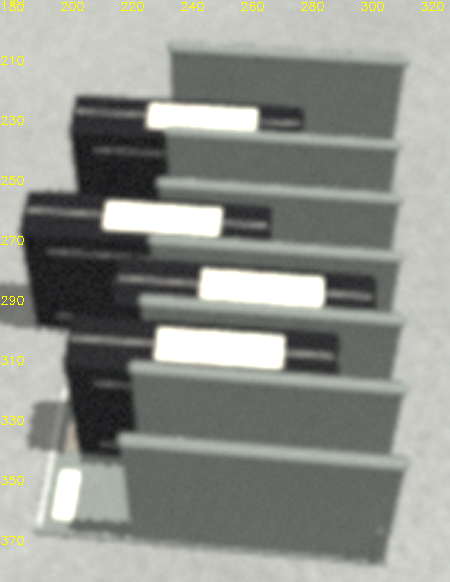

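The side crop confirms it: the tall panel is at the top (237–315, 208), then D1 (235–313, 237) and D2 (232–313, 254). The black case protruding furthest lies between D2 and D3, with its spine at (188,256), so it is case_a in gap 3. I'll fit the rack pose next.

```bash
cat >> h.py <<'E'
from scipy.optimize import least_squares
def fit(P,Q):
    def m(p): c,s=np.cos(p[2]),np.sin(p[2]); return Q@np.array([[c,s],[-s,c]])+p[:2]
    r=least_squares(lambda p:(m(p)-P).ravel(),[.6,-.1,0],loss='soft_l1',f_scale=.003)
    return r.x,m(r.x)-P
E
python3 - <<'E'
from h import *
import pickle
s,d=pickle.load(open('f0.pkl','rb'))
ys=[.126,.084,.042,0,-.042,-.084,-.126]
side=[(236.7,206,315,211),(235,234.3,312.7,239),(232.3,250.7,312.7,256.7),(230,270,313.3,276.7),(226.7,289.7,314,297.3),(223.3,312.3,314.7,319),(220,336,315,344.3)]
top=[None,(305,185,294,136),(319,182,308,134),(334,180,322,132),(348.5,177,336,129),(363,174,350,127),(375,171,364.5,124)]
for n,L in (('side',side),('top',top)):
    f=d[n];C,Rc=cam(f);K=f['camera_matrix'];P=[];Q=[]
    for y,l in zip(ys,L):
        if l is None: continue
        z=.157 if y>.1 else .122
        P+= [ray(K,C,Rc,l[0],l[1],z)[:2],ray(K,C,Rc,l[2],l[3],z)[:2]];Q+=[(-.06,y),(.09,y)]
    p,r=fit(np.array(P),np.array(Q));print(n,p.round(4),(r*1000).round(0).tolist())
f=d['side'];C,Rc=cam(f);K=f['camera_matrix'];print(ray(K,C,Rc,188.5,256,.111))
f=d['top'];C,Rc=cam(f);K=f['camera_matrix'];print('pot',ray(K,C,Rc,175,218,.1))
print(np.array(d['wrist']['hand_eye']))
E
```

```text
side [ 0.6431 -0.1361  0.1827] [[-2.0, 2.0], [0.0, 3.0], [-2.0, 1.0], [2.0, 1.0], [-1.0, -1.0], [3.0, 0.0], [-2.0, -0.0], [2.0, 2.0], [-2.0, -2.0], [2.0, 1.0], [-2.0, -1.0], [2.0, -2.0], [-2.0, -2.0], [2.0, -1.0]]
top [ 0.6389 -0.1331  0.1886] [[-4.0, 1.0], [-0.0, 1.0], [-4.0, -1.0], [2.0, 1.0], [-2.0, 1.0], [4.0, -0.0], [-2.0, 1.0], [4.0, -1.0], [-2.0, 1.0], [6.0, -1.0], [-3.0, -6.0], [6.0, -0.0]]
[ 0.50038197 -0.12993463  0.111     ]
pot [0.48041877 0.30867369 0.1       ]
[[-5.55324813e-04 -9.54081395e-01 -2.99546962e-01  8.32435004e-02]
 [ 9.99999024e-01 -1.45744060e-04 -1.38967383e-03 -8.22637802e-04]
 [ 1.28220476e-03 -2.99547442e-01  9.54080545e-01 -1.62495939e-01]
 [ 0.00000000e+00  0.00000000e+00  0.00000000e+00  1.00000000e+00]]
```

Call:
drive_tool(plan=[{"x": 0.12,"y": -0.09,"grip": 1},{"x": 0.24,"y": -0.18,"grip": 1},{"x": 0.36,"y": -0.27,"grip": 1},{"x": 0.48,"y": -0.36,"grip": 1},{"x": 0.6,"y": -0.45,"grip": 1},{"x": 0.72,"y": -0.54,"grip": 1},{"x": 0.84,"y": -0.63,"grip": 1},{"x": 0.97,"y": -0.73,"grip": 1},{"x": 0.97,"y": -0.73,"grip": 1},{"x": 0.97,"y": -0.73,"grip": 1},{"x": 0.97,"y": -0.73,"grip": 1},{"x": 0.97,"y": -0.73,"grip": 1}])

```text
$.plan[0]: bad value
```

Call:
drive_tool(plan=[{"x": 0.12,"y": -0.09,"wz": 0.05,"grip": 1},{"x": 0.24,"y": -0.18,"wz": 0.1,"grip": 1},{"x": 0.36,"y": -0.27,"wz": 0.15,"grip": 1},{"x": 0.48,"y": -0.36,"wz": 0.2,"grip": 1},{"x": 0.6,"y": -0.45,"wz": 0.23,"grip": 1},{"x": 0.72,"y": -0.54,"wz": 0.23,"grip": 1},{"x": 0.84,"y": -0.63,"wz": 0.23,"grip": 1},{"x": 0.97,"y": -0.73,"wz": 0.23,"grip": 1},{"x": 0.97,"y": -0.73,"wz": 0.23,"grip": 1},{"x": 0.97,"y": -0.73,"wz": 0.23,"grip": 1},{"x": 0.97,"y": -0.73,"wz": 0.23,"grip": 1},{"x": 0.97,"y": -0.73,"wz": 0.23,"grip": 1}])

```text
$.plan[0]: bad value
```

```bash
cat >> h.py <<'E'
O=np.array([.641,-.1347]);Y=.1855
def rk(s):
    c,q=np.cos(Y),np.sin(Y);e=np.array(s['ee_pos']);R=np.array(s['tcp_rot'])
    v=np.array([[c,q],[-q,c]])@(e[:2]-O)
    print('t %.2f rack'%s['time'],(v*1000).round(1),'z %.1f'%(e[2]*1000),'yawerr %.3f'%(np.arctan2(R[1,0],R[0,0])-Y),'tilt',R[:2,2].round(3),'F',np.array(s['contact_force']).round(2),'w',round(s['gripper_width'],4))
E
python3 - <<'E'
from h import *
s=state();rk(s);f=grab_frame('wrist');save(f,'w1.png')
C,Rc=cam(f,s);K=f['camera_matrix']
c,q=np.cos(Y),np.sin(Y)
for y in (.084,.042,0):
  for x in (-.06,.09): print(y,x,proj(K,C,Rc,[O[0]+c*x-q*y,O[1]+q*x+c*y,.122]).round())
E
```

```text
t 0.15 rack [-526.9 -419.4] z 221.9 yawerr 0.116 tilt [-0.001  0.001] F [-0.27  0.39  0.9 ] w 0.0878
0.084 -0.06 [-793. -979.]
0.084 0.09 [-1350. -2207.]
0.042 -0.06 [-685. -955.]
0.042 0.09 [-1168. -2148.]
0 -0.06 [-578. -931.]
0 0.09 [ -992. -2090.]
```

View pics/w1.png

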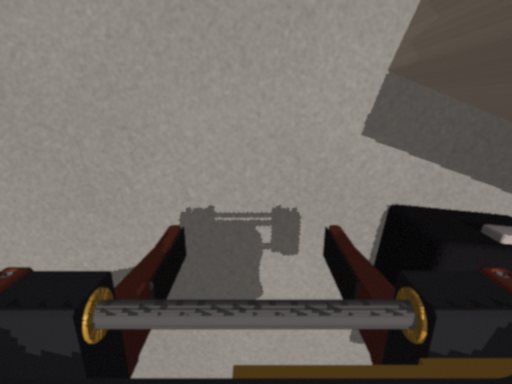

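The plan was refused, probably because rows need every field, and the arm hasn't moved. The wrist picture only shows the open fingers over bare worktop.

Call:
drive_tool(plan=[{"wx": 0,"wy": 0,"wz": 0,"x": 0.12,"y": -0.09,"z": 0,"grip": 1},{"wx": 0,"wy": 0,"wz": 0,"x": 0.24,"y": -0.18,"z": 0,"grip": 1},{"wx": 0,"wy": 0,"wz": 0,"x": 0.36,"y": -0.27,"z": 0,"grip": 1},{"wx": 0,"wy": 0,"wz": 0,"x": 0.48,"y": -0.36,"z": 0,"grip": 1},{"wx": 0,"wy": 0,"wz": 0,"x": 0.6,"y": -0.45,"z": 0,"grip": 1},{"wx": 0,"wy": 0,"wz": 0,"x": 0.72,"y": -0.54,"z": 0,"grip": 1},{"wx": 0,"wy": 0,"wz": 0,"x": 0.84,"y": -0.63,"z": 0,"grip": 1},{"wx": 0,"wy": 0,"wz": 0,"x": 0.97,"y": -0.73,"z": 0,"grip": 1},{"wx": 0,"wy": 0,"wz": 0,"x": 0.97,"y": -0.73,"z": 0,"grip": 1},{"wx": 0,"wy": 0,"wz": 0,"x": 0.97,"y": -0.73,"z": 0,"grip": 1},{"wx": 0,"wy": 0,"wz": 0,"x": 0.97,"y": -0.73,"z": 0,"grip": 1}])

```text
time: 1.12
ee_pos: [0.4146, -0.3472, 0.2227]
tcp_rot: [[0.953, 0.301, 0.0], [0.301, -0.953, 0.0], [0.0, -0.0, -1.0]]
contact_force: [0.8, -0.6, -0.7]
gripper_width: 0.018
grasp_force: 0.0
```

Call:
drive_tool(plan=[{"wx": 0,"wy": 0,"wz": 0.05,"x": 0.12,"y": -0.09,"z": 0,"grip": 1},{"wx": 0,"wy": 0,"wz": 0.1,"x": 0.24,"y": -0.18,"z": 0,"grip": 1},{"wx": 0,"wy": 0,"wz": 0.15,"x": 0.36,"y": -0.27,"z": 0,"grip": 1},{"wx": 0,"wy": 0,"wz": 0.2,"x": 0.48,"y": -0.36,"z": 0,"grip": 1},{"wx": 0,"wy": 0,"wz": 0.24,"x": 0.6,"y": -0.45,"z": 0,"grip": 1},{"wx": 0,"wy": 0,"wz": 0.24,"x": 0.72,"y": -0.54,"z": 0,"grip": 1},{"wx": 0,"wy": 0,"wz": 0.24,"x": 0.84,"y": -0.63,"z": 0,"grip": 1},{"wx": 0,"wy": 0,"wz": 0.24,"x": 0.97,"y": -0.73,"z": 0,"grip": 1},{"wx": 0,"wy": 0,"wz": 0.24,"x": 0.97,"y": -0.73,"z": 0,"grip": 1},{"wx": 0,"wy": 0,"wz": 0.24,"x": 0.97,"y": -0.73,"z": 0,"grip": 1},{"wx": 0,"wy": 0,"wz": 0.24,"x": 0.97,"y": -0.73,"z": 0,"grip": 1}])

```text
time: 2.03
ee_pos: [0.6266, -0.0533, 0.222]
tcp_rot: [[0.983, 0.182, -0.001], [0.182, -0.983, -0.0], [-0.001, 0.0, -1.0]]
contact_force: [-0.6, -0.4, -0.6]
gripper_width: 0.0006
grasp_force: 0.0
```

```bash
python3 - <<'E'
from h import *
s=state();rk(s);f=grab_frame('wrist');save(f,'w2.png')
C,Rc=cam(f,s);K=f['camera_matrix']
c,q=np.cos(Y),np.sin(Y)
for y in (.084,.042,0):
  for x in (-.06,.09): print(y,x,proj(K,C,Rc,[O[0]+c*x-q*y,O[1]+q*x+c*y,.122]).round())
E
```

```text
t 2.03 rack [ 0.9 82.6] z 222.0 yawerr -0.003 tilt [-0.001 -0.   ] F [-0.62 -0.45 -0.58] w 0.0006
0.084 -0.06 [254. 250.]
0.084 0.09 [254.  97.]
0.042 -0.06 [295. 250.]
0.042 0.09 [302.  97.]
0 -0.06 [335. 250.]
0 0.09 [349.  97.]
```

View pics/w2.png

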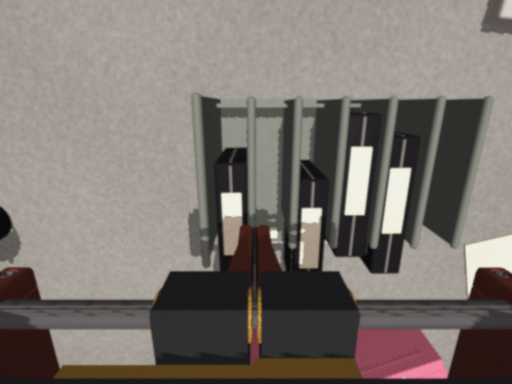

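The wrist view shows the D1, D2 and D3 back ends at (251,97), (298,97) and (345,97). That is about 3 mm further toward +y than predicted, so the finger is over D1. Now I'll descend.

Call:
drive_tool(plan=[{"wx": 0,"wy": 0,"wz": 0,"x": 0,"y": -0.01,"z": 0.1,"grip": 1},{"wx": 0,"wy": 0,"wz": 0,"x": 0,"y": -0.01,"z": 0.2,"grip": 1},{"wx": 0,"wy": 0,"wz": 0,"x": 0,"y": -0.01,"z": 0.27,"grip": 1},{"wx": 0,"wy": 0,"wz": 0,"x": 0,"y": -0.01,"z": 0.3,"grip": 1},{"wx": 0,"wy": 0,"wz": 0,"x": 0,"y": -0.01,"z": 0.31,"grip": 1},{"wx": 0,"wy": 0,"wz": 0,"x": 0,"y": -0.01,"z": 0.31,"grip": 1},{"wx": 0,"wy": 0,"wz": 0,"x": 0,"y": -0.01,"z": 0.31,"grip": 1}])

```text
time: 2.67
ee_pos: [0.6264, -0.0515, 0.1311]
tcp_rot: [[0.984, 0.179, 0.002], [0.179, -0.984, -0.0], [0.002, 0.001, -1.0]]
contact_force: [0.1, 0.5, -0.8]
gripper_width: 0.0005
grasp_force: 0.0
```

Call:
drive_tool(plan=[{"wx": 0,"wy": 0,"wz": 0,"x": 0,"y": 0,"z": 0.004,"grip": 1},{"wx": 0,"wy": 0,"wz": 0,"x": 0,"y": 0,"z": 0.008,"grip": 1},{"wx": 0,"wy": 0,"wz": 0,"x": 0,"y": 0,"z": 0.012,"grip": 1},{"wx": 0,"wy": 0,"wz": 0,"x": 0,"y": 0,"z": 0.015,"grip": 1},{"wx": 0,"wy": 0,"wz": 0,"x": 0,"y": 0,"z": 0.015,"grip": 1}])

```text
time: 3.08
ee_pos: [0.6256, -0.0503, 0.1252]
tcp_rot: [[0.983, 0.181, 0.0], [0.181, -0.983, -0.0], [0.0, 0.0, -1.0]]
contact_force: [-0.3, -0.2, 0.2]
gripper_width: 0.0003
grasp_force: 0.0
```

Call:
drive_tool(plan=[{"wx": 0,"wy": 0,"wz": 0,"x": 0,"y": 0,"z": 0.004,"grip": 1},{"wx": 0,"wy": 0,"wz": 0,"x": 0,"y": 0,"z": 0.006,"grip": 1},{"wx": 0,"wy": 0,"wz": 0,"x": 0,"y": 0,"z": 0.006,"grip": 1},{"wx": 0,"wy": 0,"wz": 0,"x": 0,"y": 0,"z": 0.006,"grip": 1}])

```text
time: 3.42
ee_pos: [0.6258, -0.0503, 0.1243]
tcp_rot: [[0.984, 0.181, 0.001], [0.181, -0.984, -0.0], [0.001, 0.0, -1.0]]
contact_force: [-2.8, 0.2, 6.6]
gripper_width: 0.0
grasp_force: 3.3
```

Contact with D1 at 6.6 N. I'll slide over to D2, slightly eased.

Call:
drive_tool(plan=[{"wx": 0,"wy": 0,"wz": 0,"x": 0,"y": 0.02,"z": -0.003,"grip": 1},{"wx": 0,"wy": 0,"wz": 0,"x": 0,"y": 0.05,"z": -0.008,"grip": 1},{"wx": 0,"wy": 0,"wz": 0,"x": 0,"y": 0.08,"z": -0.01,"grip": 1},{"wx": 0,"wy": 0,"wz": 0,"x": 0,"y": 0.11,"z": -0.01,"grip": 1},{"wx": 0,"wy": 0,"wz": 0,"x": 0,"y": 0.14,"z": -0.01,"grip": 1},{"wx": 0,"wy": 0,"wz": 0,"x": 0,"y": 0.14,"z": -0.008,"grip": 1},{"wx": 0,"wy": 0,"wz": 0,"x": 0,"y": 0.14,"z": -0.004,"grip": 1},{"wx": 0,"wy": 0,"wz": 0,"x": 0,"y": 0.14,"z": 0,"grip": 1},{"wx": 0,"wy": 0,"wz": 0,"x": 0,"y": 0.14,"z": 0,"grip": 1},{"wx": 0,"wy": 0,"wz": 0,"x": 0,"y": 0.14,"z": 0,"grip": 1},{"wx": 0,"wy": 0,"wz": 0,"x": 0,"y": 0.14,"z": 0,"grip": 1}])

```text
time: 4.33
ee_pos: [0.6333, -0.0927, 0.1243]
tcp_rot: [[0.984, 0.18, 0.001], [0.18, -0.984, -0.002], [0.0, 0.002, -1.0]]
contact_force: [-3.1, -4.0, 7.1]
gripper_width: 0.0005
grasp_force: 3.4
```

Contact with D2 as well, at 7 N. I'll lift and go in front of the case's spine.

Call:
drive_tool(plan=[{"wx": 0,"wy": 0,"wz": 0,"x": 0,"y": 0,"z": -0.07,"grip": 1},{"wx": 0,"wy": 0,"wz": 0,"x": 0,"y": 0,"z": -0.15,"grip": 1},{"wx": 0,"wy": 0,"wz": 0,"x": -0.1,"y": 0.02,"z": -0.2,"grip": 1},{"wx": 0,"wy": 0,"wz": 0,"x": -0.22,"y": 0.04,"z": -0.2,"grip": 1},{"wx": 0,"wy": 0,"wz": 0,"x": -0.34,"y": 0.06,"z": -0.2,"grip": 1},{"wx": 0,"wy": 0,"wz": 0,"x": -0.46,"y": 0.07,"z": -0.2,"grip": 1},{"wx": 0,"wy": 0,"wz": 0,"x": -0.56,"y": 0.07,"z": -0.2,"grip": 1},{"wx": 0,"wy": 0,"wz": 0,"x": -0.62,"y": 0.07,"z": -0.2,"grip": 1},{"wx": 0,"wy": 0,"wz": 0,"x": -0.62,"y": 0.07,"z": -0.2,"grip": 1},{"wx": 0,"wy": 0,"wz": 0,"x": -0.62,"y": 0.07,"z": -0.2,"grip": 1},{"wx": 0,"wy": 0,"wz": 0,"x": -0.62,"y": 0.07,"z": -0.2,"grip": 1}])

```text
time: 5.25
ee_pos: [0.4554, -0.1453, 0.1837]
tcp_rot: [[0.983, 0.182, 0.002], [0.182, -0.983, 0.0], [0.002, 0.0, -1.0]]
contact_force: [0.6, -0.2, -0.4]
gripper_width: 0.0004
grasp_force: 0.0
```

```bash
python3 - <<'E'
from h import *
s=state();rk(s);f=grab_frame('wrist');save(f,'w3.png')
C,Rc=cam(f,s);K=f['camera_matrix']
c,q=np.cos(Y),np.sin(Y)
for x,y in ((-.138,.021),(-.06,.042),(-.06,0)): print(y,x,proj(K,C,Rc,[O[0]+c*x-q*y,O[1]+q*x+c*y,.111 if y==.021 else .122]).round())
E
```

```text
t 5.25 rack [-184.4   23.8] z 183.7 yawerr -0.003 tilt [0.002 0.   ] F [ 0.56 -0.23 -0.43] w 0.0004
0.021 -0.138 [259. 151.]
0.042 -0.06 [230.  44.]
0 -0.06 [289.  44.]
```

View pics/w3.png

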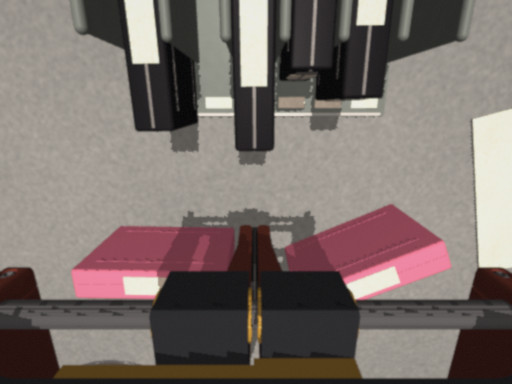

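The spine end is at (254,151), as predicted. The pink cases' nearest corners are at (237,228) and (288,245), so I'll check clearance there.

```bash
python3 - <<'E'
from h import *
import json
s=state();f=grab_frame('wrist');C,Rc=cam(f,s);K=f['camera_matrix']
c,q=np.cos(Y),np.sin(Y)
for u,v in ((237,228),(120,227),(288,243),(392,207),(235,151),(273,150)):
    p=ray(K,C,Rc,u,v,.109);print((u,v),((np.array([[c,q],[-q,c]])@(p[:2]-O))*1000).round())
E
```

```text
(237, 228) [-209.   41.]
(120, 227) [-207.  148.]
(288, 243) [-224.   -6.]
(392, 207) [-189.  -98.]
(235, 151) [-138.   41.]
(273, 150) [-137.    9.]
```

Call:
drive_tool(plan=[{"wx": 0,"wy": 0,"wz": 0,"x": 0.04,"y": 0,"z": 0.04,"grip": 1},{"wx": 0,"wy": 0,"wz": 0,"x": 0.04,"y": 0,"z": 0.12,"grip": 1},{"wx": 0,"wy": 0,"wz": 0,"x": 0.04,"y": 0,"z": 0.2,"grip": 1},{"wx": 0,"wy": 0,"wz": 0,"x": 0.04,"y": 0,"z": 0.28,"grip": 1},{"wx": 0,"wy": 0,"wz": 0,"x": 0.04,"y": 0,"z": 0.36,"grip": 1},{"wx": 0,"wy": 0,"wz": 0,"x": 0.04,"y": 0,"z": 0.39,"grip": 1},{"wx": 0,"wy": 0,"wz": 0,"x": 0.04,"y": 0,"z": 0.39,"grip": 1},{"wx": 0,"wy": 0,"wz": 0,"x": 0.04,"y": 0,"z": 0.39,"grip": 1}])

```text
time: 6.02
ee_pos: [0.4665, -0.1434, 0.0664]
tcp_rot: [[0.983, 0.181, -0.0], [0.181, -0.983, 0.0], [-0.0, -0.0, -1.0]]
contact_force: [0.6, -0.3, 0.7]
gripper_width: 0.0004
grasp_force: 0.0
```

Call:
drive_tool(plan=[{"wx": 0,"wy": 0,"wz": 0,"x": 0.03,"y": 0,"z": 0,"grip": 1},{"wx": 0,"wy": 0,"wz": 0,"x": 0.06,"y": 0,"z": 0,"grip": 1},{"wx": 0,"wy": 0,"wz": 0,"x": 0.075,"y": 0,"z": 0,"grip": 1},{"wx": 0,"wy": 0,"wz": 0,"x": 0.09,"y": 0,"z": 0,"grip": 1},{"wx": 0,"wy": 0,"wz": 0,"x": 0.105,"y": 0,"z": 0,"grip": 1},{"wx": 0,"wy": 0,"wz": 0,"x": 0.12,"y": 0,"z": 0,"grip": 1},{"wx": 0,"wy": 0,"wz": 0,"x": 0.135,"y": 0,"z": 0,"grip": 1},{"wx": 0,"wy": 0,"wz": 0,"x": 0.15,"y": 0,"z": 0,"grip": 1},{"wx": 0,"wy": 0,"wz": 0,"x": 0.165,"y": 0,"z": 0,"grip": 1},{"wx": 0,"wy": 0,"wz": 0,"x": 0.18,"y": 0,"z": 0,"grip": 1},{"wx": 0,"wy": 0,"wz": 0,"x": 0.195,"y": 0,"z": 0,"grip": 1},{"wx": 0,"wy": 0,"wz": 0,"x": 0.21,"y": 0,"z": 0,"grip": 1},{"wx": 0,"wy": 0,"wz": 0,"x": 0.225,"y": 0,"z": 0,"grip": 1},{"wx": 0,"wy": 0,"wz": 0,"x": 0.24,"y": 0,"z": 0,"grip": 1},{"wx": 0,"wy": 0,"wz": 0,"x": 0.25,"y": 0,"z": 0,"grip": 1},{"wx": 0,"wy": 0,"wz": 0,"x": 0.25,"y": 0,"z": 0,"grip": 1}])

```text
time: 7.35
ee_pos: [0.5407, -0.1299, 0.0664]
tcp_rot: [[0.983, 0.181, 0.001], [0.181, -0.983, 0.0], [0.001, -0.0, -1.0]]
contact_force: [-0.2, -0.1, -0.6]
gripper_width: 0.0007
grasp_force: 0.0
```

Call:
drive_tool(plan=[{"wx": 0,"wy": 0,"wz": 0,"x": 0.01,"y": 0,"z": 0,"grip": 1},{"wx": 0,"wy": 0,"wz": 0,"x": 0.02,"y": 0,"z": 0,"grip": 1},{"wx": 0,"wy": 0,"wz": 0,"x": 0.03,"y": 0,"z": 0,"grip": 1},{"wx": 0,"wy": 0,"wz": 0,"x": 0.035,"y": 0,"z": 0,"grip": 1},{"wx": 0,"wy": 0,"wz": 0,"x": 0.04,"y": 0,"z": 0,"grip": 1},{"wx": 0,"wy": 0,"wz": 0,"x": 0.04,"y": 0,"z": 0,"grip": 1}])

```text
time: 7.85
ee_pos: [0.5519, -0.1279, 0.0664]
tcp_rot: [[0.984, 0.181, 0.0], [0.181, -0.984, 0.0], [0.001, 0.0, -1.0]]
contact_force: [-1.4, 0.0, 0.4]
gripper_width: 0.0006
grasp_force: 0.1
```

```bash
python3 - <<'E'
from h import *
rk(state())
E
```

```text
t 7.85 rack [-86.4  23.1] z 66.4 yawerr -0.004 tilt [0. 0.] F [-1.36  0.01  0.44] w 0.0006
```

Call:
drive_tool(plan=[{"wx": 0,"wy": 0,"wz": 0,"x": 0.003,"y": 0,"z": 0,"grip": 1},{"wx": 0,"wy": 0,"wz": 0,"x": 0.006,"y": 0,"z": 0,"grip": 1},{"wx": 0,"wy": 0,"wz": 0,"x": 0.009,"y": 0,"z": 0,"grip": 1},{"wx": 0,"wy": 0,"wz": 0,"x": 0.012,"y": 0,"z": 0,"grip": 1},{"wx": 0,"wy": 0,"wz": 0,"x": 0.012,"y": 0,"z": 0,"grip": 1}])

```text
time: 8.27
ee_pos: [0.5552, -0.1274, 0.0664]
tcp_rot: [[0.984, 0.181, 0.0], [0.181, -0.984, 0.0], [0.0, 0.0, -1.0]]
contact_force: [-1.3, -1.3, -1.1]
gripper_width: 0.0005
grasp_force: 0.4
```

Call:
drive_tool(plan=[{"wx": 0,"wy": 0,"wz": 0,"x": 0.003,"y": 0,"z": 0,"grip": 1},{"wx": 0,"wy": 0,"wz": 0,"x": 0.006,"y": 0,"z": 0,"grip": 1},{"wx": 0,"wy": 0,"wz": 0,"x": 0.006,"y": 0,"z": 0,"grip": 1}])

```text
time: 8.52
ee_pos: [0.5559, -0.1273, 0.0662]
tcp_rot: [[0.984, 0.181, -0.002], [0.181, -0.984, -0.0], [-0.002, -0.0, -1.0]]
contact_force: [-5.0, -2.1, 2.4]
gripper_width: 0.0003
grasp_force: 2.3
```

Call:
drive_tool(plan=[{"wx": 0,"wy": 0,"wz": 0,"x": 0.004,"y": 0,"z": 0,"grip": 1},{"wx": 0,"wy": 0,"wz": 0,"x": 0.008,"y": 0,"z": 0,"grip": 1},{"wx": 0,"wy": 0,"wz": 0,"x": 0.008,"y": 0,"z": 0,"grip": 1},{"wx": 0,"wy": 0,"wz": 0,"x": 0.008,"y": 0,"z": 0,"grip": 1}])

```text
time: 8.85
ee_pos: [0.5559, -0.1276, 0.0657]
tcp_rot: [[0.984, 0.18, -0.006], [0.18, -0.984, -0.001], [-0.006, -0.0, -1.0]]
contact_force: [-9.5, -2.0, 5.8]
gripper_width: 0.0006
grasp_force: 5.2
```

The push met a hard stop with the finger front at about x = −72, which is the home position. Backing off, then up.

Call:
drive_tool(plan=[{"wx": 0,"wy": 0,"wz": 0,"x": -0.02,"y": 0,"z": 0,"grip": 1},{"wx": 0,"wy": 0,"wz": 0,"x": -0.06,"y": 0,"z": 0,"grip": 1},{"wx": 0,"wy": 0,"wz": 0,"x": -0.12,"y": 0,"z": 0,"grip": 1},{"wx": 0,"wy": 0,"wz": 0,"x": -0.2,"y": 0,"z": 0,"grip": 1},{"wx": 0,"wy": 0,"wz": 0,"x": -0.25,"y": 0,"z": -0.06,"grip": 1},{"wx": 0,"wy": 0,"wz": 0,"x": -0.25,"y": 0,"z": -0.16,"grip": 1},{"wx": 0,"wy": 0,"wz": 0,"x": -0.25,"y": 0,"z": -0.28,"grip": 1},{"wx": 0,"wy": 0,"wz": 0,"x": -0.25,"y": 0,"z": -0.38,"grip": 1},{"wx": 0,"wy": 0,"wz": 0,"x": -0.25,"y": 0,"z": -0.38,"grip": 1},{"wx": 0,"wy": 0,"wz": 0,"x": -0.25,"y": 0,"z": -0.38,"grip": 1},{"wx": 0,"wy": 0,"wz": 0,"x": -0.25,"y": 0,"z": -0.38,"grip": 1}])

```text
time: 9.77
ee_pos: [0.4855, -0.1401, 0.1801]
tcp_rot: [[0.983, 0.181, 0.001], [0.181, -0.983, -0.0], [0.001, 0.0, -1.0]]
contact_force: [0.1, 0.2, -0.5]
gripper_width: 0.0008
grasp_force: 0.0
```

```bash
python3 - <<'E'
from h import *
rk(state());f=grab_frame('side');save(f,'s4.png')
E
```

```text
t 9.77 rack [-153.8   23.4] z 180.1 yawerr -0.003 tilt [ 0.001 -0.   ] F [ 0.12  0.25 -0.53] w 0.0008
```

View pics/s4.png

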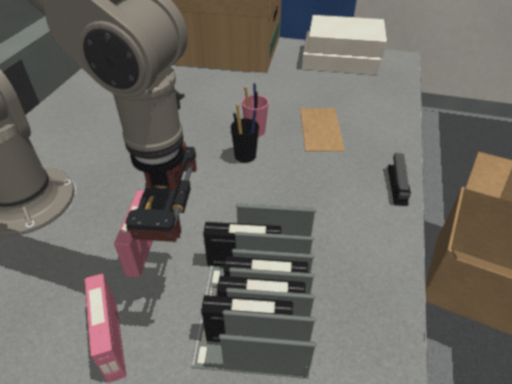

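The third-gap case is now fully home, with its label at (280,267). The other cases, the pot and the pink look-alikes are unmoved, and the arm is clear.

```bash
python3 -c "
from cell import *
print(sign_off())"
```

```text
the job is handed in; nothing more can be done
None
```

I touched the tops of the first and then the second divider at about 7 N each, then pushed the third-gap case against the back stop; a final picture showed everything else in place, and I handed the job in at about 10 s (no verdict was returned).

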